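Right the round-bottomed press jar and weight its sprung plate

ROBOT

A 6-joint arm with a two-finger parallel gripper is mounted at the origin on the work surface. World frame = base frame: x ahead of the robot, y to its left, z up, the work surface at z = 0. Lengths are in m, angles in rad, forces in N, time in s.
With the tool pointing down it reaches from about 0.3 to 0.875 m from the base axis. Payload 6.4 kg.
Tool frame: the origin (TCP) lies between the finger pads; the fingertips stand ctrl.tip_reach ahead of it and the grasp point (between the pads) lies 11 mm behind it (ctrl.tip_reach is the distance from the TCP to the fingertips, in m); z points along the fingers, x is the direction in which the jaws open and shut, and the axes are right-handed (so a half turn about z gives the same grasp; the last joint's range is limited). The gripper opens to 85 mm and grips with 20 to 120 N. Pads are 22 mm wide; open, the fingers measure 114 mm over their backs; the gripper's body (76 mm by 85 mm) begins 54 mm behind the grasp point. The pads swing forward as they close: fully open they stand 13 mm farther back than shut.
Start: joints at [1.022, 0.181, 1.607, -0, 1.354, -0.206], TCP at [0.193, 0.542, 0.239] pointing down, gripper open.
Joint ranges: [-2.99, 2.99], [-0.89, 2.07], [0.3, 2.58], [-1.14, 4.28], [0, 2.63], [-3.12, 3.12]. Speed limits (rad/s): [2.57, 2.57, 3.01, 3.14, 3.14, 3.14].

INTERFACE

Orientations are given as a unit quaternion [w, x, y, z].
In Python, from bench import telemetry, viewer, ticket, nets, ctrl gives the robot as it stands.
- The arm moves only by the tool step_arm, never from a script. Its argument "plan" is a list of rows, each a list of 2 entries, a list of its own where there are three numbers: the shift along the tool's x, y, z in m, then the turn, a rotation vector about the tool's x, y, z in degrees. A call has 1 to 5 rows; each row is the pose to reach, as a shift and turn from the pose commanded when the call began, along the tool's axes at that moment; what a row does not reach only later rows make up. A row lasts 1/10 s, in which the tool goes at most 50 mm and 8.59 degrees, less where a joint would pass 70% of its speed; a pose out of reach is approached as far as the arm can. A call with a gripper value outside its range is refused whole. "fingers" is the opening in per cent of the stroke, from 0 (shut) to 100 (fully open), set as the call begins (left out, the last holds). The fingers move at their own pace and stop on an object; the grip force is fixed at half the most. Time passes only in rows, so rows that repeat a pose let the fingers close. It gives the time, the measured TCP pose, the force and the opening at its end, in the units of the state.
- telemetry.get_obs(): the state, without advancing time (a new reading comes with each control period).
- viewer.camera(name): name is "side" or "top" or "wrist"; returns the picture (480x640x3 uint8, red, green, blue); there is no depth.
- viewer.get_calibration(name): a dict with "K" (3x3 intrinsics, pixels), "origin" and "orientation" of the camera in the world. Camera axes: x right, y up, looking along -z (the intrinsics and any distortion apply to the point x, -y, -z); pixel columns grow to the right and rows downward; lengths in m; the calibration is good to about 2 mm. A picture is of the moment at which its call begins: read the wrist's pose just before it. get_calibration takes no time and is no camera call; for the wrist camera it gives the pose at the moment of the call.
- ticket.hand_in(): hands the job in, once; it reports no verdict.
Trained networks look in the newest picture that a camera, given by its name, has taken for a name from the list of things; names that differ only in an ending like _2 or _b are one class to them, and where a whole thing is asked for, a point or a joint stands for the part that bears it (a point fixed in the world has none). Each returns a list of dicts, best first, with "score" (0 to 1); they miss things now and then, are a little off and sometimes report something else, mostly with a low value. They report only what shows in the picture. A call takes as long as a camera call. They do not tell look-alikes from the thing itself.
- nets.boxes_of(thing, camera): "extent" ([left, top, right, bottom] in pixels, round what is visible of it).
The state is a dict: "time_s": time; "q": joint angles; "dq": joint speeds; "joint_efforts": joint torques, N m; "eef_pos": TCP position; "eef_rot": TCP orientation; "wrist_force": force on the tool from outside, world axes, zero at the start; "torque": the same for the moment, N m; "opening": opening from 0.0 (shut) to 1.0 (fully open).
Only numpy, scipy, OpenCV 4.12 (cv2) and the standard library are available. Lean on these libraries where they do the work, as an engineer would, in place of code of your own. Each camera call takes 0.05 s, during which the arm holds its last target.

TASK

The round-bottomed jar has slumped over in its wooden ring: push it back upright so that it stands there by itself. Then take the flat-footed tamper, press the jar's sprung wooden plate squarely down with it until it bottoms out, and leave the tamper standing centred on the plate as its weight. Keep the jar in its ring and leave the other things where they are.

Things in the scene. Friction and masses are not known exactly. Their poses are not given: they have to be found in the camera images.
- jar: smooth glazed white stoneware jar, 0.5 to 0.8 kg, too wide to grasp: a ball of radius 58 mm with a neck 78 mm across. Origin: the ball's centre; z axis: up the neck, out of the mouth. At the start it leans about 0.42 rad, to any side, where its z axis points. The ball turns in the ring about its centre, like a ball joint, under some 1 to 2 N sideways at the rim, and friction keeps it as it is left
- jar_rim (a point): centre of the jar's mouth, level with the top of its rim flange (84 mm across, 8 mm thick), 105 mm from the jar's origin along the jar's z axis
- ring_seat (a point): fixed point 90 mm above the worktop: where the ball's centre lies when the jar sits in the ring. The stand is fixed: a wooden turntable 200 mm across, top at 30 mm, with a wooden ring in the middle, 132 mm across, top at 63 mm; it turns stiffly about the vertical through this point
- follower (a joint): travel of the jar's sprung plate, a wooden disc 56 mm across in its mouth: 0 = up (top 14 mm above the rim), 0.012 m = bottomed out (2 mm above the rim). Starts down at about 4 N, needs about 5.5 N to bottom out; the tamper's weight alone does not push it down but keeps it down; with nothing on it, it rises
- follower_top (a point): centre of the top face of the sprung plate; moves with it
- tamper: tamper standing upright on the worktop, 0.36 to 0.40 kg: flat steel foot 60 mm across and 14 mm thick, above it a straight round dark wooden handle about 28 mm across from 14 to 86 mm above the underside. Origin: centre of its underside, z axis up the handle
- reamer: wooden citrus reamer standing on a round foot, 58 mm across, 100 mm tall, waist and then a pointed cone on top; origin: centre of its underside. It stands in either of the two side places, the tamper in the other
- bento: white three-tier stacking lunch box, 110 x 170 x 134 mm tall; origin: centre of its underside
- bowl: glass bowl of red bricks, 160 mm across, 65 mm tall; origin: centre of its underside
- scoop: orange plastic scoop, about 165 mm long, 34 mm tall, lying flat; origin: on the underside, in the tray near the handle
- separator: grey brick separator, a flat bar 115 x 30 x 12 mm; origin: centre of its underside
- mug: mug, 80 mm across, 85 mm tall, with a handle; origin: centre of its underside
Mind the look-alikes: they are no part of the job. Leave any orange or red look-alike of the jar alone.

How it is judged:
By the outcome, as a careful person would: the job done as asked, in the order asked, and still so for the second after the job is handed in, with the robot touching nothing.
It also fails if it takes over 64 s, if anything falls off the work surface, if the arm or the gripper's body presses on something with over 40 N, if the wrist force passes 120 N, or if a joint passes its speed limit or range.

## Working session

There is one attempt and no reset: what is moved stays moved. The work goes in short steps, Python scripts to look and compute and a tool call to move; the robot and the scene stay as the last step left them, time stands still between calls to the robot, and variables do not carry over. Pictures are saved under pics/ and viewed, and the job is handed in when it is done.

Besides the shell and the picture viewer there is one more tool, called after "Call:" in YAML: its name, and indented under it one key for each argument. step_arm: Moves the arm, as the interface text tells. Its arguments: {"type":"object","properties":{"plan":{"type":"array"},"fingers":{"type":"number"}},"required":["plan"]}

```bash
ls; mkdir -p pics; python3 - <<'E'
from bench import telemetry, viewer, ticket, nets, ctrl
import cv2
print(ctrl.tip_reach)
o=telemetry.get_obs();print(o)
for n in ["side","top","wrist"]:
    c=viewer.get_calibration(n);print(n,c)
for n in ["side","top"]:
    im=viewer.camera(n);cv2.imwrite(f"pics/{n}0.png",im[:,:,::-1])
    for t in ["jar","tamper","reamer"]:
        print(n,t,nets.boxes_of(t,n))
E
```

```text
pics
0.008
{'time_s': 0.0, 'q': array([ 1.02173650e+00,  1.81537130e-01,  1.60797563e+00, -2.25940359e-05,
        1.35376497e+00, -2.06321595e-01]), 'dq': array([ 2.16299715e-05,  6.55322694e-04, -8.00563971e-04,  8.56999485e-04,
        3.79932913e-04, -1.11880400e-03]), 'joint_efforts': array([-6.37321336e-04, -4.44880700e+01, -3.51329005e+01, -3.86160909e-04,
        9.25687433e-03,  4.42000655e-06]), 'eef_pos': array([0.19296685, 0.54110888, 0.23840197]), 'eef_rot': array([ 3.44196633e-04,  8.17331564e-01,  5.76166994e-01, -7.69102759e-04]), 'wrist_force': array([-0.04785389, -0.35998848, -0.33879084]), 'torque': array([-0.04172933, -0.08784844,  0.00682554]), 'opening': 0.9985940104650429}
side {'K': array([[574.8701154 ,   0.        , 314.56461509],
       [  0.        , 574.8701154 , 236.87244846],
       [  0.        ,   0.        ,   1.        ]]), 'origin': array([-0.11917376, -0.87793258,  0.84167954]), 'orientation': array([ 0.8236809 ,  0.45527386, -0.16561098, -0.29470069])}
top {'K': array([[517.0734063 ,   0.        , 316.1174356 ],
       [  0.        , 517.0734063 
[... 508 characters left out ...]
49])}
side jar [{'extent': [291.1, 223.0, 351.7, 290.3], 'score': 0.76}, {'extent': [367.8, 228.5, 442.0, 273.9], 'score': 0.65}, {'extent': [291.2, 366.2, 359.3, 461.1], 'score': 0.57}]
side tamper [{'extent': [191.4, 216.3, 211.7, 254.3], 'score': 0.69}]
side reamer [{'extent': [337.3, 330.0, 365.9, 373.8], 'score': 0.68}]
top jar [{'extent': [314.2, 213.1, 365.9, 264.9], 'score': 0.93}, {'extent': [319.1, 109.9, 379.1, 176.9], 'score': 0.81}, {'extent': [426.3, 311.7, 500.1, 385.4], 'score': 0.67}, {'extent': [409.1, 270.0, 434.7, 292.8], 'score': 0.16}]
top tamper [{'extent': [174.7, 272.2, 199.5, 297.2], 'score': 0.7}]
top reamer [{'extent': [406.3, 268.2, 432.5, 295.4], 'score': 0.81}]
```

View pics/side0.png

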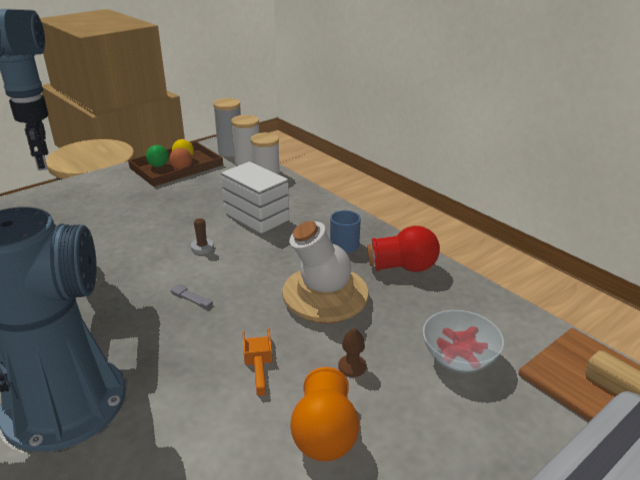

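View pics/top0.png

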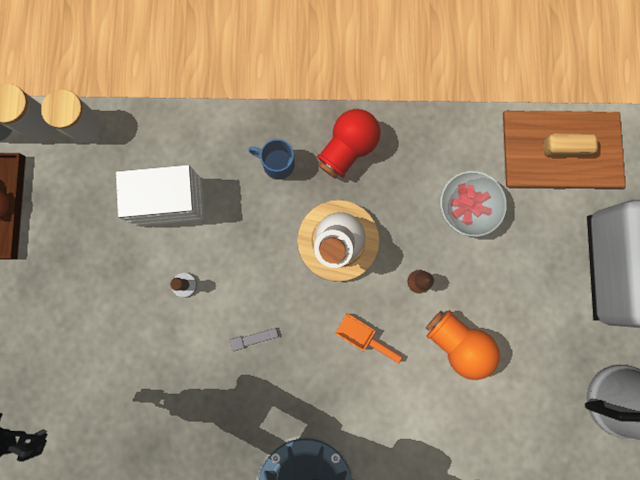

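The white jar is at top (340,240) / side (325,262), leaning toward the base-left. Candidates: the red look-alike at top (352,142) and the orange one at top (465,345) are out. For the tamper: the dark handle on a steel foot at top (183,285), against the reamer at top (420,282). Close crops next.

```bash
cat > h.py <<'E'
import numpy as np, cv2
from scipy.spatial.transform import Rotation as R
from bench import telemetry, viewer, ticket, nets, ctrl
def rot(q): return R.from_quat([q[1],q[2],q[3],q[0]])
def proj(c,P):
    P=np.atleast_2d(P); p=rot(c["orientation"]).inv().apply(P-c["origin"])
    p=p*[1,-1,-1]; u=p@c["K"].T; return u[:,:2]/u[:,2:]
def ray(c,uv):
    d=np.linalg.inv(c["K"])@[uv[0],uv[1],1]; return rot(c["orientation"]).apply(d*[1,-1,-1])
def onz(c,uv,z):
    d=ray(c,uv); return c["origin"]+d*(z-c["origin"][2])/d[2]
def circ(cen,ax,r,n=60):
    ax=ax/np.linalg.norm(ax); a=np.cross(ax,[0.3,0.8,.1]);a/=np.linalg.norm(a);b=np.cross(ax,a)
    t=np.linspace(0,2*np.pi,n,endpoint=False)[:,None]
    return cen+r*(np.cos(t)*a+np.sin(t)*b)
def crop(im,x0,y0,x1,y1,s,name,curves=()):
    """im rgb; curves list of (pts,color)"""
    k=cv2.resize(im[y0:y1,x0:x1],None,fx=s,fy=s,interpolation=cv2.INTER_CUBIC)[:,:,::-1].copy()
    for pts,col in curves:
        q=np.round((np.array(pts)+.5-[x0,y0])*s).astype(int)
        cv2.polylines(k,[q.reshape(-1,1,2)],True,col,1)
    cv2.imwrite(name,k)
E
python3 - <<'E'
from h import *
im=cv2.imread("pics/top0.png")[:,:,::-1]; im2=cv2.imread("pics/side0.png")[:,:,::-1]
c=viewer.get_calibration("top");s=viewer.get_calibration("side")
a=cv2.resize(im[190:290,290:390],None,fx=4,fy=4);b=cv2.resize(im2[210:330,270:370],None,fx=4,fy=4)
b=cv2.copyMakeBorder(b,0,0,0,0,0); a=cv2.copyMakeBorder(a,0,80,0,0,0)
cv2.imwrite("pics/jar0.png",np.hstack([a,b])[:,:,::-1])
a=cv2.resize(im[265:305,165:215],None,fx=8,fy=8);b=cv2.resize(im2[210:260,180:230],None,fx=8,fy=8)
a=cv2.copyMakeBorder(a,0,80,0,0,0)
cv2.imwrite("pics/tam0.png",np.hstack([a,b])[:,:,::-1])
E
```

```text
(no output)
```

View pics/jar0.png

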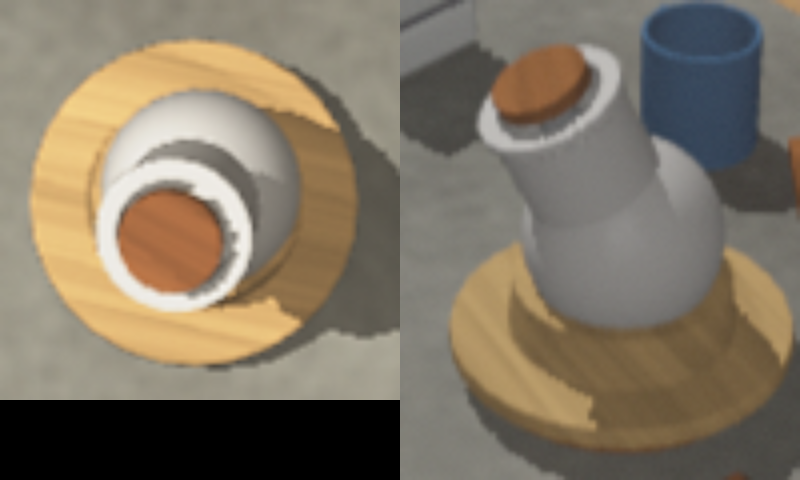

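View pics/tam0.png

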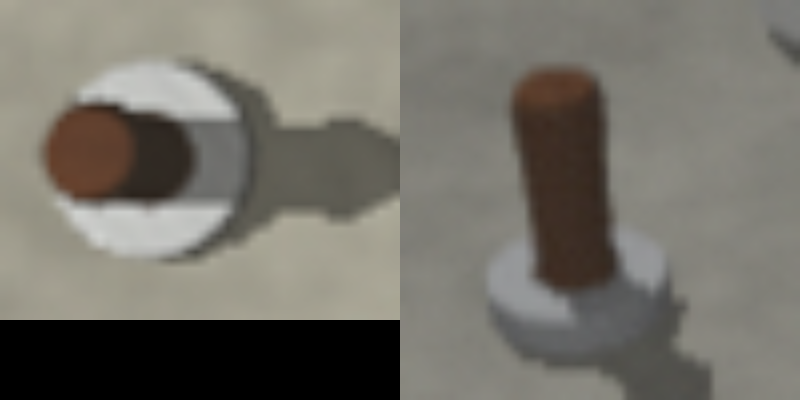

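```bash
cat > fit0.py <<'E'
from h import *
from scipy.optimize import least_squares
im=cv2.imread("pics/top0.png")[:,:,::-1]; im2=cv2.imread("pics/side0.png")[:,:,::-1]
c=viewer.get_calibration("top");s=viewer.get_calibration("side")
def ext(p): return np.r_[p.min(0),p.max(0)]
T=lambda l,t,r,b:np.array([l/4+290,t/4+190,r/4+290,b/4+190])-.5
S=lambda l,t,r,b:np.array([l/4-100+270,t/4+210,r/4-100+270,b/4+210])-.5
def curves(p):
    sx,sy,ax,ay=p; seat=np.array([sx,sy,.09]); z=np.array([ax,ay,np.sqrt(1-ax*ax-ay*ay)])
    return circ(seat-[0,0,.06],np.array([0,0,1.]),.1), circ(seat+z*.105,z,.042), circ(seat+z*.119,z,.028)
def f(p):
    t,r,pl=curves(p)
    return np.r_[ext(proj(c,t))-T(30,40,357,366), ext(proj(c,r))-T(96,157,253,311), ext(proj(c,pl))-T(117,190,223,293),
      ext(proj(s,pl))-S(493,43,592,124)]
if __name__=="__main__":
    r=least_squares(f,[.4,0,-.2,0.1],loss="soft_l1")
    p=r.x;print(p,np.hypot(p[2],p[3]),np.arcsin(np.hypot(p[2],p[3])),np.degrees(np.arctan2(p[3],p[2])));print(np.round(f(p),1))
    cs=curves(p)
    crop(im,290,190,390,290,4,"pics/f1.png",[(proj(c,k),(0,255,0)) for k in cs])
    crop(im2,270,210,370,330,4,"pics/f2.png",[(proj(s,k),(0,255,0)) for k in cs])
    # tamper
    lt=np.array([50/8+165,60/8+265,248/8+165,260/8+265])-.5
    lt[0]=np.nan
    def curt(q): P=np.array([q[0],q[1],0]);Z=np.array([0,0,1.]);return circ(P+Z*.014,Z,.03),circ(P,Z,.03),circ(P+Z*.086,Z,.014)
    def g(q):
        a,b,h=curt(q)
        # handle top ellipse in top crop: x 42..134,y 104..200
        e=ext(proj(c,h))-(np.array([42/8+165,104/8+265,134/8+165,200/8+265])-.5)
        e1=(ext(proj(c,a))-lt)[1:]
        h2=ext(proj(s,h))-(np.array([512/8-50+180,66/8+210,604/8-50+180,116/8+210])-.5)
        return np.r_[e,e1,h2[:3]]
    r=least_squares(g,[.3,.3]);print("tamper",r.x,np.round(g(r.x),1))
    cs=curt(r.x)
    crop(im,165,265,215,305,8,"pics/f3.png",[(proj(c,k),(0,255,0)) for k in cs])
    crop(im2,180,210,230,260,8,"pics/f4.png",[(proj(s,k),(0,255,0)) for k in cs])
    L=[cv2.imread(f"pics/f{i}.png") for i in (1,2,3,4)]
    L=[cv2.copyMakeBorder(cv2.resize(l,None,fx=.9,fy=.9),0,0,0,0,0)[:300,:390] for l in L]
    L=[cv2.copyMakeBorder(l,0,300-l.shape[0],0,390-l.shape[1],0) for l in L]
    cv2.imwrite("pics/fit0.png",np.vstack([np.hstack(L[:2]),np.hstack(L[2:])]))
    for n,z in (("bento",.134),("mug",.085),("scoop",.03)):
        pass
    for n,uv,z in (("bento r",(193,205),.134),("bento tl",(117,171),.134),("bento br",(193,217),.134),("bento bl",(117,218),.134),("mug",(277,158),.085),("scoopL",(338,335),.02),("red neck",(325,170),.06),("sep r",(280,331),.012),("reamer",(420,282),.1)):
        print(n,np.round(onz(c,uv,z),3))
E
python3 fit0.py
```

```text
[ 0.58011307 -0.07508346 -0.35092222  0.18656453] 0.39743266792154863 0.40871736365707323 152.0030704524232
[-0.2 -0.2  0.1 -0.1  0.   0.2 -0.  -0.   0.2 -0.   0.1  0.1  0.3  1.
 -0.5 -1.9]
tamper [0.46979187 0.29951518] [-0.5 -0.1  0.4  0.2  0.1 -0.1 -0.1  0.4  0.4 -0.2]
bento r [0.643 0.255 0.134]
bento tl [0.72  0.429 0.134]
bento br [0.616 0.254 0.134]
bento bl [0.613 0.423 0.134]
mug [0.767 0.072 0.085]
scoopL [ 0.352 -0.076  0.02 ]
red neck [ 0.746 -0.042  0.06 ]
sep r [0.36  0.063 0.012]
reamer [ 0.476 -0.258  0.1  ]
```

View pics/fit0.png

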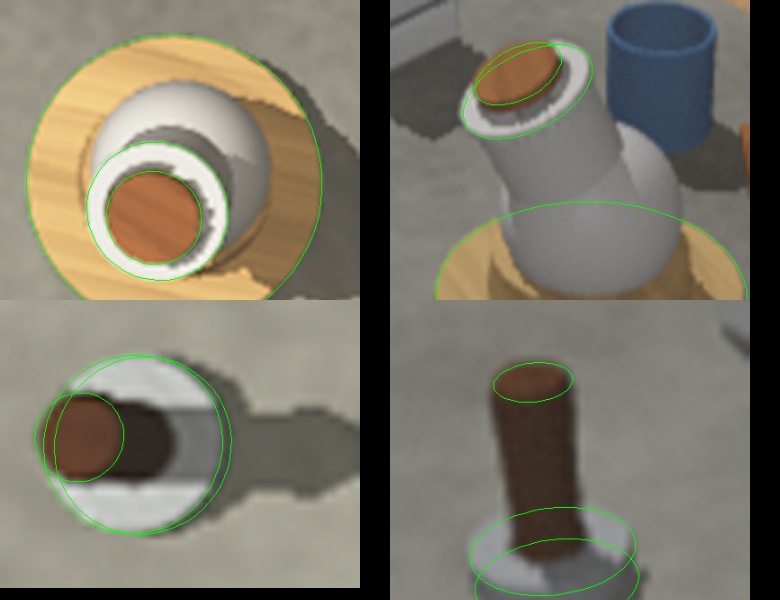

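```bash
cat >> h.py <<'E'
def st():
    o=telemetry.get_obs(); r=rot(o["eef_rot"]); 
    print("t",round(o["time_s"],2),"pos",np.round(o["eef_pos"],4),"F",np.round(o["wrist_force"],2),"op",round(o["opening"],3),"yaz",round(np.degrees(np.arctan2(*r.apply([0,1,0])[1::-1])),2),"z",np.round(r.apply([0,0,1]),4),"q",np.round(o["q"],2))
    return o
def goto(pos,yaz=None,zdir=(0,0,-1)):
    o=st(); r=rot(o["eef_rot"]); d=r.inv().apply(np.array(pos)-o["eef_pos"])
    z=np.array(zdir,float); z/=np.linalg.norm(z)
    y=r.apply([0,1,0]) if yaz is None else np.array([np.cos(np.radians(yaz)),np.sin(np.radians(yaz)),0])
    y=y-z*(y@z); y/=np.linalg.norm(y); x=np.cross(y,z)
    t=R.from_matrix(np.c_[x,y,z]); print("shift mm",np.round(d*1e3,1),"turn deg",np.round(np.degrees((r.inv()*t).as_rotvec()),2))
E
python3 - <<'E'
from h import *
goto([.470,-.0165,.24],-28)
E
```

```text
t 0.4 pos [0.1932 0.5415 0.2391] F [ 0.4  -0.47 -0.87] op 1.002 yaz -19.64 z [-2.e-04 -3.e-04 -1.e+00] q [ 1.02  0.18  1.61  0.    1.35 -0.21]
shift mm [-432.5  448.2   -0.8] turn deg [-0.    0.02  8.36]
```

Call:
step_arm:
  plan:
    - [[-0.033,0.0345,0],[0,0,2]]
    - [[-0.066,0.069,0],[0,0,4]]
    - [[-0.099,0.1035,0],[0,0,6]]
    - [[-0.132,0.138,0],[0,0,8.4]]
    - [[-0.165,0.1725,0],[0,0,8.4]]
  fingers: 60

```text
time_s: 0.9
eef_pos: [0.3007, 0.3266, 0.2395]
eef_rot: [0.0, 0.857, 0.515, 0.0]
wrist_force: [2.7, -0.6, -0.0]
opening: 0.605
```

```bash
python3 - <<'E'
from h import *
goto([.470,-.0165,.24],-28)
E
```

```text
t 0.9 pos [0.3007 0.3266 0.2395] F [ 2.66 -0.61 -0.04] op 0.605 yaz -28.07 z [ 7.e-04  3.e-04 -1.e+00] q [ 0.56 -0.13  1.92 -0.    1.35 -0.52]
shift mm [-223.1  310.8   -0.5] turn deg [ 0.03 -0.03 -0.07]
```

Call:
step_arm:
  plan:
    - [[-0.027,0.038,0],[0,0,0]]
    - [[-0.054,0.076,0],[0,0,0]]
    - [[-0.081,0.114,0],[0,0,0]]
    - [[-0.108,0.152,0],[0,0,0]]
    - [[-0.135,0.19,0],[0,0,0]]

```text
time_s: 1.4
eef_pos: [0.4051, 0.1179, 0.2397]
eef_rot: [0.0, 0.857, 0.515, 0.001]
wrist_force: [1.4, 0.5, 0.6]
opening: 0.599
```

```bash
python3 - <<'E'
from h import *
goto([.470,-.0165,.24],-28)
E
```

```text
t 1.4 pos [0.4051 0.1179 0.2397] F [1.35 0.51 0.58] op 0.599 yaz -28.05 z [ 1.3e-03  1.0e-04 -1.0e+00] q [ 0.   -0.18  1.97  0.    1.35 -1.08]
shift mm [-88.1 120.5  -0.2] turn deg [ 0.06 -0.04 -0.05]
```

Call:
step_arm:
  plan:
    - [[-0.029,0.04,0],[0,0,0]]
    - [[-0.058,0.08,0],[0,0,0]]
    - [[-0.088,0.12,0],[0,0,0]]
    - [[-0.088,0.12,0.03],[0,0,0]]
    - [[-0.088,0.12,0.03],[0,0,0]]

```text
time_s: 1.9
eef_pos: [0.467, -0.0151, 0.2061]
eef_rot: [-0.003, 0.858, 0.513, -0.002]
wrist_force: [-1.1, 1.3, -1.2]
opening: 0.603
```

```bash
python3 - <<'E'
from h import *
goto([.470,-.0165,.165],-28)
im=viewer.camera("wrist");cv2.imwrite("pics/w1.png",im[:,:,::-1])
st()
E
```

```text
t 1.9 pos [ 0.467  -0.0151  0.2061] F [-1.12  1.33 -1.23] op 0.603 yaz -28.22 z [-0.0064  0.002  -1.    ] q [-0.29 -0.03  1.9   0.    1.28 -1.37]
shift mm [ 0.3  3.6 41.1] turn deg [-0.38  0.07 -0.22]
t 1.95 pos [ 0.4675 -0.0143  0.2077] F [-0.35  0.25  0.1 ] op 0.599 yaz -28.12 z [-0.0047  0.0016 -1.    ] q [-0.29 -0.03  1.9   0.    1.28 -1.37]
```

View pics/w1.png

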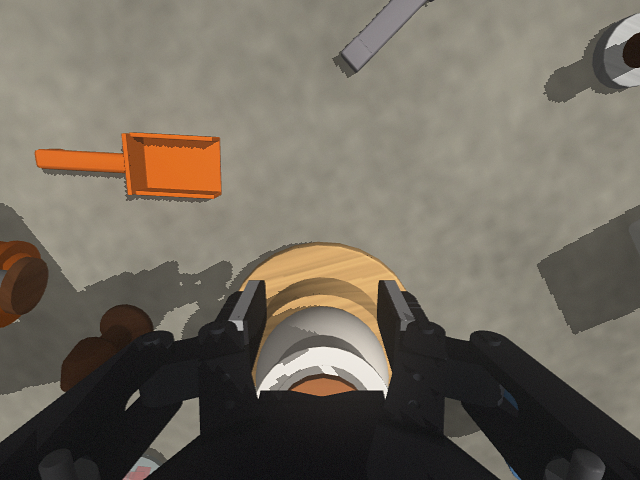

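The wrist view shows the jar symmetric between the open jaws (mouth at col ~322). Next I descend, then push along tool y.

Call:
step_arm:
  plan:
    - [[0,0,0.02],[0,0,0]]
    - [[0,0,0.042],[0,0,0]]
    - [[0,0.01,0.042],[0,0,0]]
    - [[0,0.02,0.042],[0,0,0]]
    - [[0,0.02,0.042],[0,0,0]]

```text
time_s: 2.45
eef_pos: [0.4892, -0.0244, 0.1694]
eef_rot: [0.001, 0.857, 0.515, 0.001]
wrist_force: [0.4, -0.0, -0.6]
opening: 0.6
```

```bash
cat >> h.py <<'E'
def uv_(seat=(.580,-.075),az=-28):
    o=st(); a=np.radians(az); d=np.array([np.cos(a),np.sin(a)]); e=o["eef_pos"][:2]-seat
    print("u(lean side) mm",round(-e@d*1e3,1),"lat mm",round((e@[-d[1],d[0]])*1e3,1))
E
python3 - <<'E'
from h import *
uv_()
E
```

```text
t 2.45 pos [ 0.4892 -0.0244  0.1694] F [ 0.36 -0.01 -0.65] op 0.6 yaz -28.01 z [ 0.0037 -0.0012 -1.    ] q [-0.29  0.06  1.89 -0.    1.19 -1.37]
u(lean side) mm 103.9 lat mm 2.1
```

Call:
step_arm:
  plan:
    - [[-0.002,0.006,0.002],[0,0,0]]
    - [[-0.002,0.012,0.002],[0,0,0]]
    - [[-0.002,0.018,0.002],[0,0,0]]
    - [[-0.002,0.022,0.002],[0,0,0]]
    - [[-0.002,0.026,0.002],[0,0,0]]

```text
time_s: 2.95
eef_pos: [0.5084, -0.0375, 0.1652]
eef_rot: [-0.001, 0.857, 0.515, -0.0]
wrist_force: [-5.5, 3.8, 4.4]
opening: 0.599
```

```bash
python3 - <<'E'
from h import *
uv_()
E
```

```text
t 2.95 pos [ 0.5084 -0.0375  0.1652] F [-5.49  3.8   4.44] op 0.599 yaz -28.04 z [-0.0018  0.0011 -1.    ] q [-0.31  0.12  1.84  0.    1.19 -1.39]
u(lean side) mm 80.8 lat mm -0.5
```

Call:
step_arm:
  plan:
    - [[0,0.003,0],[0,0,0]]
    - [[0,0.006,0],[0,0,0]]
    - [[0,0.009,0],[0,0,0]]
    - [[0,0.012,0],[0,0,0]]
    - [[0,0.015,0],[0,0,0]]

```text
time_s: 3.45
eef_pos: [0.5209, -0.044, 0.1652]
eef_rot: [-0.001, 0.857, 0.515, -0.001]
wrist_force: [-6.4, 3.9, 5.6]
opening: 0.6
```

```bash
python3 - <<'E'
from h import *
uv_()
im=viewer.camera("top");im2=viewer.camera("side");
a=cv2.resize(im[190:290,290:390],None,fx=4,fy=4);b=cv2.resize(im2[190:290,270:370],None,fx=4,fy=4)
cv2.imwrite("pics/p1.png",np.hstack([a,b])[:,:,::-1])
E
```

```text
t 3.45 pos [ 0.5209 -0.044   0.1652] F [-6.42  3.94  5.61] op 0.6 yaz -28.01 z [-0.003   0.0015 -1.    ] q [-0.31  0.15  1.8   0.    1.19 -1.39]
u(lean side) mm 66.7 lat mm -0.4
```

View pics/p1.png

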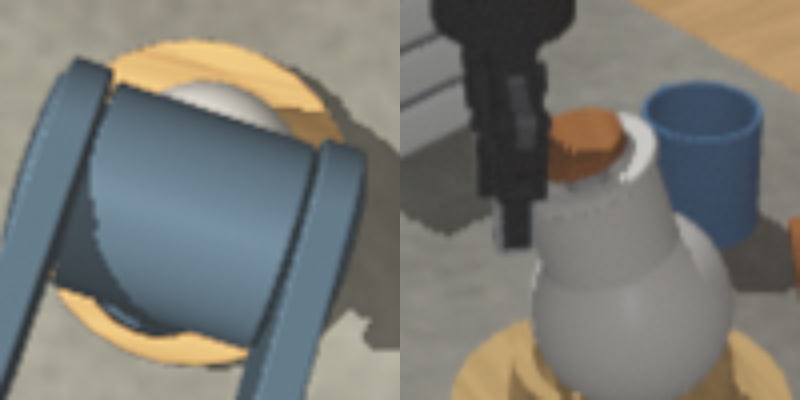

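Call:
step_arm:
  plan:
    - [[0,0.004,0],[0,0,0]]
    - [[0,0.008,0],[0,0,0]]
    - [[0,0.012,0],[0,0,0]]
    - [[0,0.015,0],[0,0,0]]
    - [[0,0.018,0],[0,0,0]]

```text
time_s: 4.05
eef_pos: [0.5382, -0.0535, 0.1653]
eef_rot: [0.0, 0.857, 0.515, 0.0]
wrist_force: [-1.8, 1.7, 1.8]
opening: 0.597
```

```bash
python3 - <<'E'
from h import *
uv_()
im=viewer.camera("side");im2=viewer.camera("wrist");
a=cv2.resize(im[190:290,270:370],None,fx=4,fy=4);b=cv2.resize(im2[280:480,220:420],None,fx=2,fy=2)
cv2.imwrite("pics/p2.png",np.hstack([a,b])[:,:,::-1])
E
```

```text
t 4.05 pos [ 0.5382 -0.0535  0.1653] F [-1.77  1.71  1.82] op 0.597 yaz -28.05 z [ 2.e-04 -1.e-04 -1.e+00] q [-0.32  0.18  1.76 -0.    1.2  -1.4 ]
u(lean side) mm 47.0 lat mm -0.7
```

View pics/p2.png

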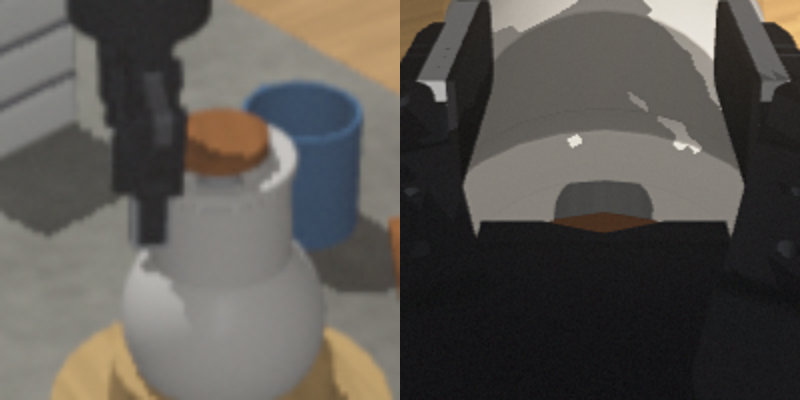

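Call:
step_arm:
  plan:
    - [[0,0.001,0],[0,0,0]]
    - [[0,0.002,0],[0,0,0]]
    - [[0,0.002,0],[0,0,0]]

```text
time_s: 4.45
eef_pos: [0.5396, -0.0542, 0.1653]
eef_rot: [0.0, 0.857, 0.515, -0.0]
wrist_force: [-2.2, 1.3, 1.1]
opening: 0.604
```

```bash
python3 - <<'E'
from h import *
uv_()
E
```

```text
t 4.45 pos [ 0.5396 -0.0542  0.1653] F [-2.22  1.29  1.08] op 0.604 yaz -28.04 z [-0. -0. -1.] q [-0.32  0.19  1.76 -0.    1.2  -1.4 ]
u(lean side) mm 45.4 lat mm -0.6
```

Now retreat straight back and clear the top view.

Call:
step_arm:
  plan:
    - [[0,-0.02,0],[0,0,0]]
    - [[0,-0.06,0],[0,0,0]]
    - [[0,-0.1,-0.02],[0,0,0]]
    - [[0.02,-0.14,-0.04],[0,0,0]]
    - [[0.06,-0.16,-0.06],[0,0,0]]

```text
time_s: 4.95
eef_pos: [0.4239, 0.0742, 0.2254]
eef_rot: [-0.0, 0.858, 0.514, -0.001]
wrist_force: [2.2, -0.6, 0.2]
opening: 0.599
```

```bash
python3 - <<'E'
from h import *
uv_()
im=viewer.camera("top");im2=viewer.camera("side");
cv2.imwrite("pics/top2.png",im[:,:,::-1]);cv2.imwrite("pics/side2.png",im2[:,:,::-1])
a=cv2.resize(im[190:290,290:390],None,fx=4,fy=4);b=cv2.resize(im2[200:300,270:370],None,fx=4,fy=4)
cv2.imwrite("pics/p3.png",np.hstack([a,b])[:,:,::-1])
E
```

```text
t 4.95 pos [0.4239 0.0742 0.2254] F [ 2.19 -0.59  0.23] op 0.599 yaz -28.2 z [-9.e-04 -5.e-04 -1.e+00] q [-0.1  -0.14  1.97 -0.    1.32 -1.18]
u(lean side) mm 207.9 lat mm 58.4
```

View pics/p3.png

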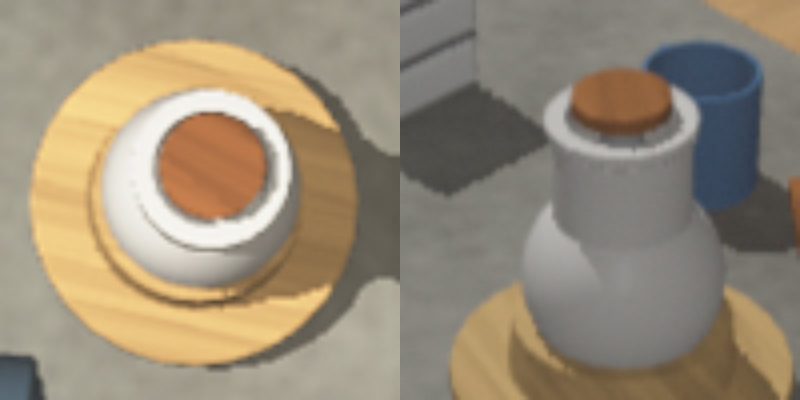

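```bash
cat > fit1.py <<'E'
from h import *
from scipy.optimize import least_squares
c=viewer.get_calibration("top");s=viewer.get_calibration("side")
def ext(p): return np.r_[p.min(0),p.max(0)]
def cv(p,seat=np.array([.5801,-.0751,.09]),tr=0.):
    z=np.array([p[0],p[1],np.sqrt(1-p[0]**2-p[1]**2)])
    return circ(seat+z*.105,z,.042), circ(seat+z*(.119-tr),z,.028)
def mask(im,x0,y0,x1,y1):
    h=cv2.cvtColor(im[:,:,::-1].copy(),cv2.COLOR_BGR2HSV); m=((h[:,:,0]<14)&(h[:,:,1]>110)&(h[:,:,2]>60)).astype(np.uint8)
    k=np.zeros_like(m);k[y0:y1,x0:x1]=m[y0:y1,x0:x1]
    n,l,st,ce=cv2.connectedComponentsWithStats(k); i=1+np.argmax(st[1:,4]); return st[i],ce[i]
if __name__=="__main__":
    im=cv2.imread("pics/top2.png")[:,:,::-1]; im2=cv2.imread("pics/side2.png")[:,:,::-1]
    print(mask(im,320,205,375,260)); print(mask(im2,300,205,345,240))
    T=lambda *a:np.array([a[0]/4+290,a[1]/4+190,a[2]/4+290,a[3]/4+190])-.5
    S=lambda *a:np.array([a[0]/4+170,a[1]/4+200,a[2]/4+170,a[3]/4+200])-.5
    for name,f in (("top",lambda p:np.r_[ext(proj(c,cv(p)[1]))-T(154,110,267,222),ext(proj(c,cv(p)[0]))-T(133,88,295,248)]),
      ("side",lambda p:np.r_[(ext(proj(s,cv(p)[1]))-S(569,68,672,125)),ext(proj(s,cv(p)[0]))[[0,2,3]]-S(542,0,700,162)[[0,2,3]]])):
        r=least_squares(f,[0,0.01]);print(name,r.x,"deg",np.degrees(r.x),np.round(r.fun,1))
E
python3 fit1.py
```

```text
(array([330, 218,  27,  27, 545], dtype=int32), array([342.60183486, 230.87155963]))
(array([313, 218,  25,  15, 283], dtype=int32), array([324.91872792, 225.2155477 ]))
top [-0.02029142  0.00436326] deg [-1.16261301  0.24999643] [ 1.3  0.6 -0.1 -0.8 -0.3  0.5 -1.1 -0.1]
side [-0.02924237  0.01948297] deg [-1.67546422  1.11629184] [-0.1  0.8  0.1 -0.1  0.4 -0.4 -0.2]
```

```bash
python3 - <<'E'
from fit1 import *
T=lambda *a:np.array([a[0]/4+290,a[1]/4+190,a[2]/4+290,a[3]/4+190])-.5
S=lambda *a:np.array([a[0]/4+170,a[1]/4+200,a[2]/4+170,a[3]/4+200])-.5
im2=cv2.imread("pics/side2.png"); im=cv2.imread("pics/top2.png")
# side: turntable top ellipse + plate + rim, own seat
def tt(q): return circ(np.array([q[0],q[1],.03]),np.array([0,0,1.]),.1)
def fs(q):
    seat=np.array([q[0],q[1],.09]); r,p=cv(q[2:],seat); t=ext(proj(s,tt(q)))
    return np.r_[t[0]-(450/4+170-.5),t[2]-(794/4+170-.5),t[3]-(437/4+210-.5-0),ext(proj(s,p))-S(569,68,672,125),ext(proj(s,r))[[0,2,3]]-S(542,0,700,162)[[0,2,3]]]
r=least_squares(fs,[.58,-.075,0,0.]);print(r.x,np.degrees(r.x[2:]),np.round(r.fun,1))
q=r.x
cs=list(cv(q[2:],np.array([q[0],q[1],.09])))+[tt(q)]
crop(im2[:,:,::-1],275,200,375,340,4,"pics/g2.png",[(proj(s,k),(0,255,0)) for k in cs])
def ft(q):
    seat=np.array([q[0],q[1],.09]); r,p=cv(q[2:],seat)
    return np.r_[ext(proj(c,tt(q)))-T(30,40,357,366),ext(proj(c,p))-T(154,110,267,222),ext(proj(c,r))-T(133,88,295,248)]
r=least_squares(ft,[.58,-.075,0,0.]);print(r.x,np.degrees(r.x[2:]),np.round(r.fun,1));q=r.x
cs=list(cv(q[2:],np.array([q[0],q[1],.09])))+[tt(q)]
crop(im[:,:,::-1],290,190,390,290,4,"pics/g1.png",[(proj(c,k),(0,255,0)) for k in cs])
a=cv2.imread("pics/g1.png");b=cv2.imread("pics/g2.png");a=cv2.copyMakeBorder(a,0,b.shape[0]-a.shape[0],0,0,0)
cv2.imwrite("pics/g.png",np.hstack([a,b]))
E
```

```text
[ 0.57895882 -0.07502238 -0.02033641  0.01713538] [-1.16519026  0.98178502] [-0.2  0.2 -0.4 -0.1  0.9  0.2 -0.1  0.3 -0.4 -0.2]
[ 0.57987027 -0.07554996 -0.01824201  0.00838386] [-1.04519036  0.48036   ] [-0.1 -0.1  0.3 -0.   1.3  0.6 -0.2 -0.8 -0.3  0.5 -1.1 -0.1]
```

View pics/g.png

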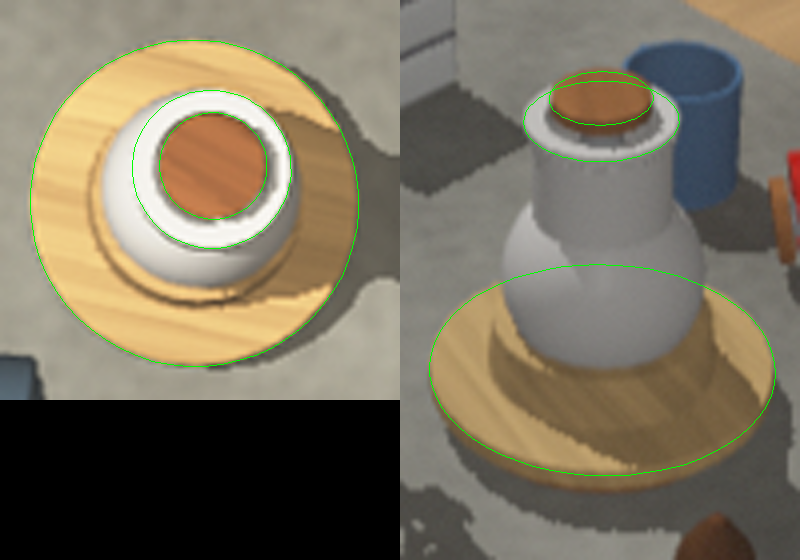

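Call:
step_arm:
  plan:
    - [[-0.04,0.02,0.02],[0,0,0]]
    - [[-0.06,0.06,0.04],[0,0,0]]
    - [[-0.06,0.1,0.06],[0,0,0]]
    - [[-0.06,0.135,0.06],[0,0,0]]
    - [[-0.06,0.15,0.06],[0,0,0]]

```text
time_s: 5.55
eef_pos: [0.5328, -0.0522, 0.1641]
eef_rot: [0.0, 0.858, 0.514, -0.0]
wrist_force: [0.4, -0.7, -1.2]
opening: 0.597
```

Call:
step_arm:
  plan:
    - [[0,0.004,0],[0,0,0]]
    - [[0,0.008,0],[0,0,0]]
    - [[0,0.01,0],[0,0,0]]
    - [[0,0.0112,0],[0,0,0]]
    - [[0,0.0122,0],[0,0,0]]

```text
time_s: 6.05
eef_pos: [0.5409, -0.0548, 0.1654]
eef_rot: [-0.0, 0.857, 0.515, -0.0]
wrist_force: [-1.4, 0.4, 1.4]
opening: 0.601
```

```bash
python3 - <<'E'
from h import *
uv_()
E
```

```text
t 6.05 pos [ 0.5409 -0.0548  0.1654] F [-1.42  0.42  1.36] op 0.601 yaz -28.01 z [-5.e-04  1.e-04 -1.e+00] q [-0.32  0.19  1.75 -0.    1.2  -1.4 ]
u(lean side) mm 44.0 lat mm -0.5
```

Call:
step_arm:
  plan:
    - [[0,0.0005,0],[0,0,0]]
    - [[0,0.001,0],[0,0,0]]
    - [[0,0.001,0],[0,0,0]]

```text
time_s: 6.35
eef_pos: [0.5424, -0.0555, 0.1655]
eef_rot: [0.0, 0.857, 0.515, 0.0]
wrist_force: [-2.1, 0.8, 2.7]
opening: 0.599
```

Call:
step_arm:
  plan:
    - [[0,-0.02,0],[0,0,0]]
    - [[0,-0.06,0],[0,0,0]]
    - [[0,-0.1,-0.02],[0,0,0]]
    - [[0.02,-0.14,-0.04],[0,0,0]]
    - [[0.06,-0.16,-0.06],[0,0,0]]

```text
time_s: 6.85
eef_pos: [0.4267, 0.0727, 0.2254]
eef_rot: [-0.0, 0.858, 0.514, -0.001]
wrist_force: [1.2, -0.5, 0.5]
opening: 0.6
```

```bash
python3 - <<'E'
from h import *
uv_()
im=viewer.camera("top");im2=viewer.camera("side");
cv2.imwrite("pics/top3.png",im[:,:,::-1]);cv2.imwrite("pics/side3.png",im2[:,:,::-1])
a=cv2.resize(im[190:290,290:390],None,fx=4,fy=4);b=cv2.resize(im2[200:300,270:370],None,fx=4,fy=4)
cv2.imwrite("pics/p4.png",np.hstack([a,b])[:,:,::-1])
from fit1 import mask
print(mask(im,320,205,375,260)); print(mask(im2,300,205,345,240))
E
```

```text
t 6.85 pos [0.4267 0.0727 0.2254] F [ 1.23 -0.46  0.45] op 0.6 yaz -28.2 z [-1.e-03 -5.e-04 -1.e+00] q [-0.11 -0.14  1.96 -0.    1.32 -1.18]
u(lean side) mm 204.7 lat mm 58.4
(array([331, 217,  26,  26, 542], dtype=int32), array([343.34317343, 229.48892989]))
(array([315, 217,  24,  16, 297], dtype=int32), array([326.63973064, 224.85858586]))
```

View pics/p4.png

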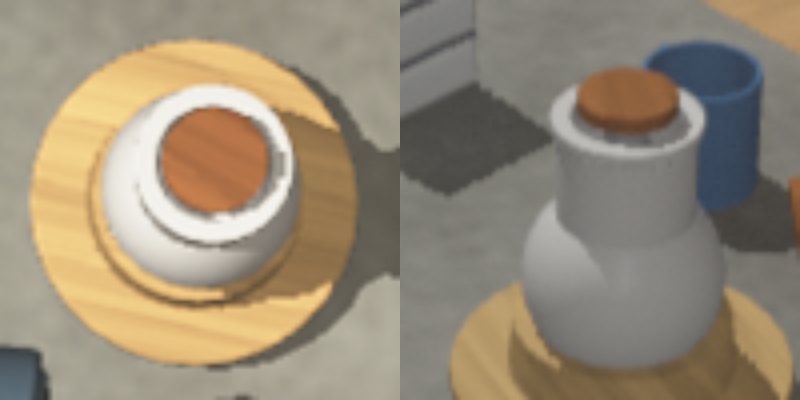

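```bash
cat > fit2.py <<'E'
from fit1 import *
T=lambda *a:np.array([a[0]/4+290,a[1]/4+190,a[2]/4+290,a[3]/4+190])-.5
S=lambda *a:np.array([a[0]/4+170,a[1]/4+200,a[2]/4+170,a[3]/4+200])-.5
def tt(q): return circ(np.array([q[0],q[1],.03]),np.array([0,0,1.]),.1)
def fs(q,pl,ri):
    seat=np.array([q[0],q[1],.09]); r,p=cv(q[2:],seat); t=ext(proj(s,tt(q)))
    return np.r_[t[0]-(450/4+170-.5),t[2]-(794/4+170-.5),t[3]-(437/4+210-.5-0),ext(proj(s,p))-S(*pl),ext(proj(s,r))[[0,2,3]]-S(*ri)[[0,2,3]]]
def ft(q,pl,ri):
    seat=np.array([q[0],q[1],.09]); r,p=cv(q[2:],seat)
    return np.r_[ext(proj(c,tt(q)))-T(30,40,357,366),ext(proj(c,p))-T(*pl),ext(proj(c,r))-T(*ri)]
E
python3 - <<'E'
from fit2 import *
for f,a in ((fs,((576,66,680,122),(549,0,706,158))),(ft,((158,105,270,217),(138,84,298,244)))):
    r=least_squares(f,[.58,-.075,0,0.],args=a);print(r.x,np.degrees(r.x[2:]),np.round(r.fun,1))
E
```

```text
[ 0.5791219  -0.07487015  0.01851996  0.01104347] [1.0611156  0.63274444] [-0.2  0.2 -0.5  0.   1.  -0.  -0.2  0.2 -0.3 -0.1]
[ 0.57989263 -0.07559522  0.00311002 -0.00882636] [ 0.17819098 -0.50571293] [-0.  -0.1  0.3 -0.   1.3  0.7  0.1 -0.8 -0.6  0.5 -1.  -0.2]
```

Jar upright within about 0.7° by both views. Now on to the tamper.

```bash
python3 - <<'E'
from h import *
goto([.470,.2995,.20],-28)
E
```

```text
t 6.95 pos [0.4305 0.0763 0.2286] F [ 0.23 -0.8   0.72] op 0.603 yaz -27.74 z [ 7.2e-03  9.0e-04 -1.0e+00] q [-0.1  -0.14  1.95  0.    1.32 -1.19]
shift mm [215.8 -69.1  29.1] turn deg [ 0.34 -0.24  0.26]
```

Call:
step_arm:
  plan:
    - [[0.045,-0.014,0],[0,0,0]]
    - [[0.09,-0.028,0],[0,0,0]]
    - [[0.135,-0.043,0],[0,0,0]]
    - [[0.18,-0.057,0.01],[0,0,0]]
    - [[0.216,-0.069,0.02],[0,0,0]]

```text
time_s: 7.45
eef_pos: [0.4711, 0.2976, 0.205]
eef_rot: [0.0, 0.857, 0.515, 0.001]
wrist_force: [0.8, -0.6, 0.9]
opening: 0.601
```

Call:
step_arm:
  plan:
    - [[0,0,0.01],[0,0,0]]
    - [[0,0,0.01],[0,0,0]]
    - [[0,0,0.01],[0,0,0]]

```text
time_s: 7.75
eef_pos: [0.4701, 0.2944, 0.1948]
eef_rot: [0.0, 0.858, 0.514, -0.001]
wrist_force: [-0.2, 0.2, 0.2]
opening: 0.599
```

```bash
python3 - <<'E'
from h import *
goto([.470,.2995,.20],-28)
w=viewer.get_calibration("wrist"); im=viewer.camera("wrist")
Z=np.array([0,0,1.]);P=np.array([.4698,.2995,0])
cs=[(proj(w,circ(P+Z*h,Z,r)),(0,255,0)) for h,r in ((.014,.03),(0,.03),(.086,.014))]
crop(im,0,0,640,480,1.25,"pics/w2.png",cs)
E
```

```text
t 7.75 pos [0.4701 0.2944 0.1948] F [-0.23  0.25  0.23] op 0.599 yaz -28.08 z [-1.e-03 -9.e-04 -1.e+00] q [ 0.35  0.18  1.7  -0.    1.26 -0.73]
shift mm [ 4.5 -2.5 -5.2] turn deg [-0.02  0.07 -0.08]
```

View pics/w2.png

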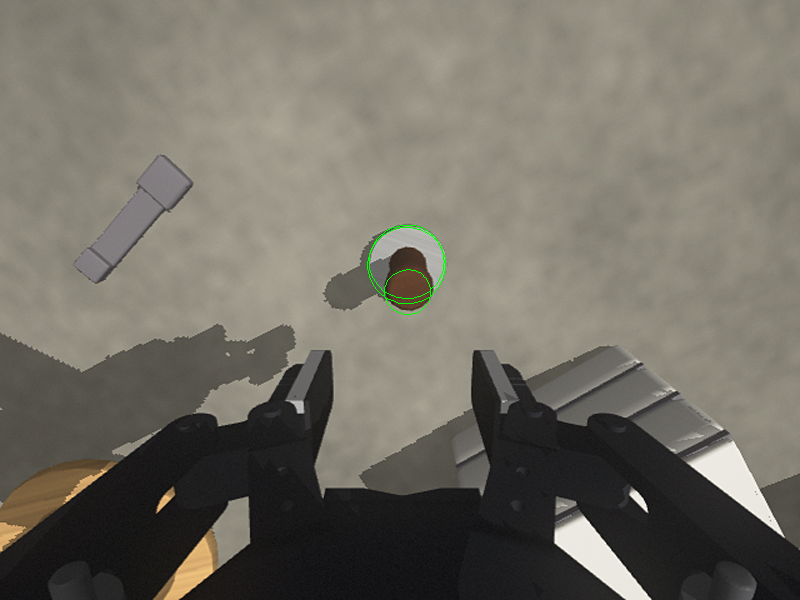

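Call:
step_arm:
  plan:
    - [[0.0045,-0.0025,0.03],[0,0,0]]
    - [[0.0045,-0.0025,0.07],[0,0,0]]
    - [[0.0045,-0.0025,0.11],[0,0,0]]
    - [[0.0045,-0.0025,0.14],[0,0,0]]
    - [[0.0045,-0.0025,0.15],[0,0,0]]

```text
time_s: 8.3
eef_pos: [0.4684, 0.2987, 0.0428]
eef_rot: [-0.0, 0.858, 0.514, -0.002]
wrist_force: [0.2, 0.1, 0.9]
opening: 0.595
```

Call:
step_arm:
  plan:
    - [[0,0,0],[0,0,0]]
    - [[0,0,0],[0,0,0]]

```text
time_s: 8.5
eef_pos: [0.4715, 0.3007, 0.0471]
eef_rot: [0.0, 0.858, 0.514, 0.001]
wrist_force: [0.2, 0.9, 0.6]
opening: 0.601
```

```bash
python3 - <<'E'
from h import *
goto([.470,.2995,.045],-28)
im=viewer.camera("wrist");im2=viewer.camera("side")
a=im[200:480,180:460];b=cv2.resize(im2[190:260,160:230],None,fx=4,fy=4)
cv2.imwrite("pics/w3.png",np.hstack([a,b])[:,:,::-1])
E
```

```text
t 8.5 pos [0.4715 0.3007 0.0471] F [0.2  0.94 0.6 ] op 0.601 yaz -28.08 z [ 2.6e-03  9.0e-04 -1.0e+00] q [ 0.36  0.39  1.77 -0.    0.97 -0.73]
shift mm [-1.8 -0.8  2.1] turn deg [ 0.11 -0.12 -0.08]
```

View pics/w3.png

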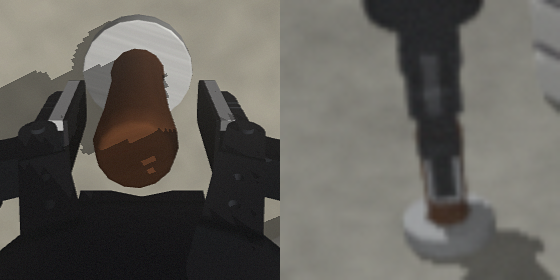

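The handle sits centred between the jaws (wrist crop col ~138, jaws at 78 and 200). Closing.

Call:
step_arm:
  plan:
    - [[0,0,0],[0,0,0]]
    - [[0,0,0],[0,0,0]]
    - [[0,0,0],[0,0,0]]
    - [[0,0,0],[0,0,0]]
    - [[0,0,0],[0,0,0]]
  fingers: 0

```text
time_s: 9.1
eef_pos: [0.4707, 0.3009, 0.0467]
eef_rot: [0.0, 0.857, 0.515, 0.001]
wrist_force: [-1.7, -2.4, 6.4]
opening: 0.315
```

Call:
step_arm:
  plan:
    - [[0,0,0],[0,0,0]]
    - [[0,0,0],[0,0,0]]
    - [[0,0,-0.01],[0,0,0]]
    - [[0,0,-0.03],[0,0,0]]
    - [[0,0,-0.05],[0,0,0]]

```text
time_s: 9.6
eef_pos: [0.4691, 0.3005, 0.0955]
eef_rot: [-0.0, 0.857, 0.515, -0.001]
wrist_force: [-0.5, 0.6, -3.6]
opening: 0.314
```

```bash
python3 - <<'E'
from h import *
st()
E
```

```text
t 9.6 pos [0.4691 0.3005 0.0955] F [-0.51  0.64 -3.61] op 0.314 yaz -28.03 z [-1.9e-03 -5.0e-04 -1.0e+00] q [ 0.36  0.32  1.76  0.    1.07 -0.72]
```

Call:
step_arm:
  plan:
    - [[0,0,-0.04],[0,0,0]]
    - [[0,0,-0.08],[0,0,0]]
    - [[0,0,-0.12],[0,0,0]]
    - [[-0.01,0.01,-0.16],[0,0,0]]
    - [[-0.03,0.03,-0.19],[0,0,0]]

```text
time_s: 10.1
eef_pos: [0.4819, 0.2612, 0.2884]
eef_rot: [-0.0, 0.857, 0.516, 0.001]
wrist_force: [1.3, -0.3, -3.5]
opening: 0.314
```

```bash
python3 - <<'E'
from h import *
goto([.5798,-.0752,.285],-28)
E
```

```text
t 10.1 pos [0.4819 0.2612 0.2884] F [ 1.33 -0.34 -3.47] op 0.314 yaz -27.87 z [ 0.0022  0.0016 -1.    ] q [ 0.28  0.08  1.62  0.    1.44 -0.8 ]
shift mm [-251.7  243.8    3.1] turn deg [ 0.07 -0.14  0.13]
```

Call:
step_arm:
  plan:
    - [[-0.025,0.024,0],[0,0,0]]
    - [[-0.055,0.053,0],[0,0,0]]
    - [[-0.085,0.082,0],[0,0,0]]
    - [[-0.115,0.111,0],[0,0,0]]
    - [[-0.145,0.14,0],[0,0,0]]

```text
time_s: 10.6
eef_pos: [0.5373, 0.065, 0.2854]
eef_rot: [-0.0, 0.857, 0.515, -0.0]
wrist_force: [1.1, -0.3, -3.5]
opening: 0.312
```

Call:
step_arm:
  plan:
    - [[-0.03,0.029,0],[0,0,0]]
    - [[-0.06,0.058,0],[0,0,0]]
    - [[-0.08,0.078,0],[0,0,0]]
    - [[-0.09,0.088,0],[0,0,0]]
    - [[-0.09,0.088,0],[0,0,0]]

```text
time_s: 11.1
eef_pos: [0.573, -0.0559, 0.285]
eef_rot: [-0.0, 0.858, 0.514, -0.0]
wrist_force: [-0.4, -0.7, -3.7]
opening: 0.316
```

Call:
step_arm:
  plan:
    - [[-0.008,0.008,0],[0,0,0]]
    - [[-0.008,0.008,0],[0,0,0]]
    - [[-0.008,0.008,0],[0,0,0]]

```text
time_s: 11.4
eef_pos: [0.5763, -0.0645, 0.2853]
eef_rot: [-0.0, 0.857, 0.515, 0.0]
wrist_force: [0.7, -0.2, -3.2]
opening: 0.313
```

```bash
python3 - <<'E'
from h import *
goto([.5798,-.0752,.285],-28)
o=st()
im=viewer.camera("side");im2=viewer.camera("wrist")
s=viewer.get_calibration("side")
r=rot(o["eef_rot"]);T0=o["eef_pos"];zt=-r.apply([0,0,1])
print("exp tamper base",T0-zt*.0465)
cs=[(proj(s,circ(T0-zt*.0465+zt*h,zt,rr)),(0,255,0)) for h,rr in ((0,.03),(.014,.03))]
crop(im,270,150,370,290,4,"pics/a.png",cs)
a=cv2.imread("pics/a.png");b=im2[200:480,170:470][:,:,::-1]
b=cv2.copyMakeBorder(b,0,a.shape[0]-b.shape[0],0,0,0);cv2.imwrite("pics/w4.png",np.hstack([a,b]));st()
E
```

```text
t 11.4 pos [ 0.5763 -0.0645  0.2853] F [ 0.71 -0.22 -3.18] op 0.313 yaz -27.99 z [-2.e-04  4.e-04 -1.e+00] q [-0.32  0.16  1.54  0.    1.44 -1.4 ]
shift mm [-7.8  8.2  0.3] turn deg [-0.02 -0.01  0.01]
t 11.4 pos [ 0.5763 -0.0645  0.2853] F [ 0.71 -0.22 -3.18] op 0.313 yaz -27.99 z [-2.e-04  4.e-04 -1.e+00] q [-0.32  0.16  1.54  0.    1.44 -1.4 ]
exp tamper base [ 0.57626291 -0.06443769  0.23881942]
t 11.5 pos [ 0.5763 -0.0644  0.2854] F [-0.11 -0.03 -4.29] op 0.31 yaz -27.98 z [-1.e-04  3.e-04 -1.e+00] q [-0.32  0.16  1.54  0.    1.44 -1.4 ]
```

View pics/w4.png

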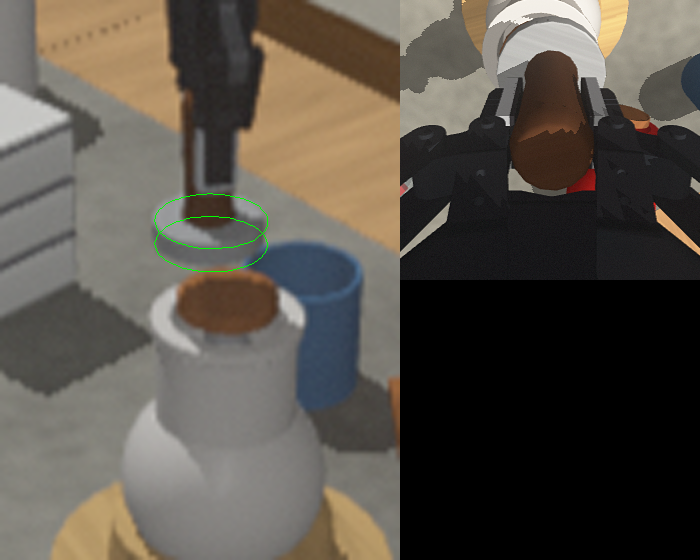

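Call:
step_arm:
  plan:
    - [[-0.004,0.004,0],[0,0,0]]
    - [[-0.008,0.008,0.005],[0,0,0]]
    - [[-0.008,0.008,0.013],[0,0,0]]
    - [[-0.008,0.008,0.02],[0,0,0]]
    - [[-0.008,0.008,0.024],[0,0,0]]

```text
time_s: 12.0
eef_pos: [0.5791, -0.076, 0.2597]
eef_rot: [-0.001, 0.857, 0.515, -0.001]
wrist_force: [-0.1, 0.7, -3.8]
opening: 0.312
```

Call:
step_arm:
  plan:
    - [[0,0,0],[0,0,0]]
    - [[0,0,0],[0,0,0]]
    - [[0,0,0],[0,0,0]]

```text
time_s: 12.3
eef_pos: [0.5799, -0.0761, 0.2617]
eef_rot: [0.0, 0.857, 0.515, 0.0]
wrist_force: [0.1, -0.4, -4.6]
opening: 0.314
```

```bash
cat > look.py <<'E'
from h import *
import sys
goto([.5798,-.0752,.2435],-28)
o=st()
im=viewer.camera("side");s=viewer.get_calibration("side")
r=rot(o["eef_rot"]);T0=o["eef_pos"];zt=-r.apply([0,0,1]);Z=np.array([0,0,1.])
print("exp tamper base",T0-zt*.0465)
cs=[(proj(s,circ(T0-zt*.0465+zt*h,zt,rr)),(0,255,0)) for h,rr in ((0,.03),(.014,.03))]
cs+=[(proj(s,circ(np.array([.580,-.0753,.195]),Z,.042)),(255,0,255))]
crop(im,270,170,370,290,5,"pics/"+sys.argv[1],cs)
E
python3 look.py w5.png
```

```text
t 12.3 pos [ 0.5799 -0.0761  0.2617] F [ 0.11 -0.36 -4.64] op 0.314 yaz -28.03 z [ 7.e-04 -2.e-04 -1.e+00] q [-0.33  0.18  1.56  0.    1.4  -1.41]
shift mm [ 0.8 -0.6 18.2] turn deg [ 0.04 -0.01 -0.03]
t 12.3 pos [ 0.5799 -0.0761  0.2617] F [ 0.11 -0.36 -4.64] op 0.314 yaz -28.03 z [ 7.e-04 -2.e-04 -1.e+00] q [-0.33  0.18  1.56  0.    1.4  -1.41]
exp tamper base [ 0.5799567  -0.07615186  0.21519526]
```

View pics/w5.png

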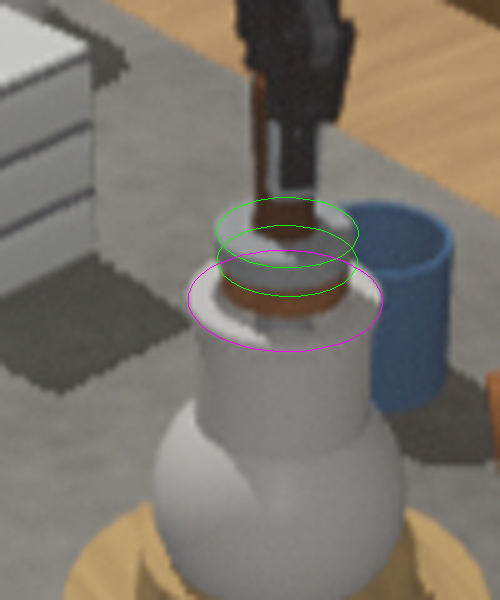

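Call:
step_arm:
  plan:
    - [[0.0005,0,0.002],[0,0,0]]
    - [[0.0005,0,0.004],[0,0,0]]
    - [[0.0005,0,0.006],[0,0,0]]
    - [[0.0005,0,0.007],[0,0,0]]
    - [[0.0005,0,0.008],[0,0,0]]

```text
time_s: 12.85
eef_pos: [0.5801, -0.0757, 0.2537]
eef_rot: [0.0, 0.857, 0.515, 0.0]
wrist_force: [-1.5, 0.3, -0.2]
opening: 0.313
```

Call:
step_arm:
  plan:
    - [[0,0,0.001],[0,0,0]]
    - [[0,0,0.002],[0,0,0]]
    - [[0,0,0.002],[0,0,0]]

```text
time_s: 13.15
eef_pos: [0.58, -0.0757, 0.2513]
eef_rot: [0.0, 0.857, 0.515, 0.0]
wrist_force: [0.2, 1.1, 0.9]
opening: 0.314
```

```bash
python3 look.py w6.png
```

```text
t 13.15 pos [ 0.58   -0.0757  0.2513] F [0.19 1.1  0.87] op 0.314 yaz -28.04 z [ 2.e-04  0.e+00 -1.e+00] q [-0.33  0.19  1.57  0.    1.38 -1.41]
shift mm [ 0.3 -0.4  7.8] turn deg [ 0.01 -0.01 -0.04]
t 13.15 pos [ 0.58   -0.0757  0.2513] F [0.19 1.1  0.87] op 0.314 yaz -28.04 z [ 2.e-04  0.e+00 -1.e+00] q [-0.33  0.19  1.57  0.    1.38 -1.41]
exp tamper base [ 0.58002472 -0.07567321  0.20479437]
```

View pics/w6.png

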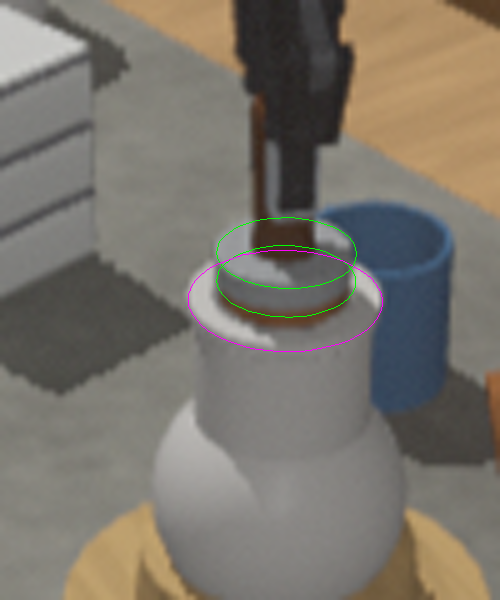

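Call:
step_arm:
  plan:
    - [[0,0,0.0015],[0,0,0]]
    - [[0,0,0.003],[0,0,0]]
    - [[0,0,0.0045],[0,0,0]]
    - [[0,0,0.006],[0,0,0]]
    - [[0,0,0.006],[0,0,0]]

```text
time_s: 13.7
eef_pos: [0.5799, -0.0757, 0.245]
eef_rot: [-0.0, 0.857, 0.515, -0.0]
wrist_force: [0.4, 0.3, -0.4]
opening: 0.308
```

Call:
step_arm:
  plan:
    - [[0,0,0.0005],[0,0,0]]
    - [[0,0,0.001],[0,0,0]]
    - [[0,0,0.001],[0,0,0]]

```text
time_s: 14.0
eef_pos: [0.5799, -0.0757, 0.2443]
eef_rot: [0.0, 0.857, 0.515, 0.0]
wrist_force: [-0.3, 0.8, 0.8]
opening: 0.312
```

```bash
python3 look.py w7.png
```

```text
t 14.0 pos [ 0.5799 -0.0757  0.2443] F [-0.31  0.84  0.82] op 0.312 yaz -28.04 z [ 1.e-04 -0.e+00 -1.e+00] q [-0.33  0.2   1.58 -0.    1.37 -1.41]
shift mm [ 0.4 -0.4  0.8] turn deg [ 0.   -0.   -0.04]
t 14.0 pos [ 0.5799 -0.0757  0.2443] F [-0.31  0.84  0.82] op 0.312 yaz -28.04 z [ 1.e-04 -0.e+00 -1.e+00] q [-0.33  0.2   1.58 -0.    1.37 -1.41]
exp tamper base [ 0.57994729 -0.0757041   0.19781851]
```

View pics/w7.png

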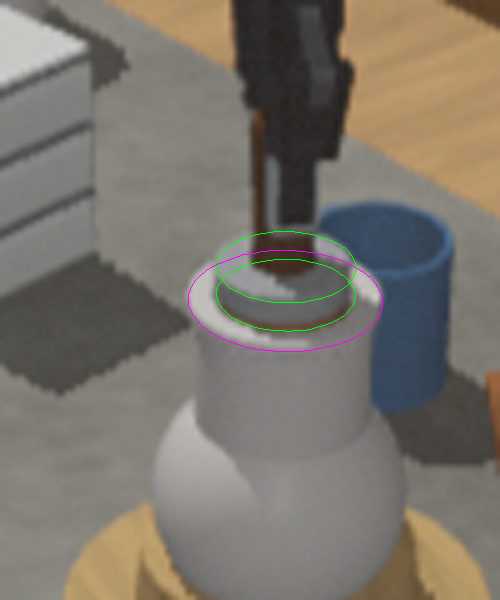

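Call:
step_arm:
  plan:
    - [[0,0,0.0005],[0,0,0]]
    - [[0,0,0.001],[0,0,0]]
    - [[0,0,0.0015],[0,0,0]]
    - [[0,0,0.002],[0,0,0]]

```text
time_s: 14.45
eef_pos: [0.5803, -0.0758, 0.2437]
eef_rot: [0.001, 0.857, 0.515, 0.001]
wrist_force: [-2.4, 1.5, 9.8]
opening: 0.31
```

Call:
step_arm:
  plan:
    - [[0,0,0],[0,0,0]]
    - [[0,0,0],[0,0,0]]

```text
time_s: 14.65
eef_pos: [0.5803, -0.0758, 0.2437]
eef_rot: [0.001, 0.857, 0.515, 0.001]
wrist_force: [-2.3, 1.3, 9.3]
opening: 0.316
```

Call:
step_arm:
  plan:
    - [[0,0,-0.0005],[0,0,0]]
    - [[0,0,-0.001],[0,0,0]]
    - [[0,0,-0.001],[0,0,0]]

```text
time_s: 14.95
eef_pos: [0.5801, -0.0757, 0.2438]
eef_rot: [0.0, 0.857, 0.515, 0.0]
wrist_force: [-0.9, 0.9, 5.1]
opening: 0.313
```

```bash
python3 look.py w8.png
```

```text
t 14.95 pos [ 0.5801 -0.0757  0.2438] F [-0.88  0.89  5.08] op 0.313 yaz -28.04 z [ 7.e-04 -2.e-04 -1.e+00] q [-0.33  0.2   1.58  0.    1.37 -1.41]
shift mm [ 0.3 -0.6  0.3] turn deg [ 0.04 -0.01 -0.04]
t 14.95 pos [ 0.5801 -0.0757  0.2438] F [-0.88  0.89  5.08] op 0.313 yaz -28.04 z [ 7.e-04 -2.e-04 -1.e+00] q [-0.33  0.2   1.58  0.    1.37 -1.41]
exp tamper base [ 0.58018048 -0.07574573  0.19727567]
```

View pics/w8.png

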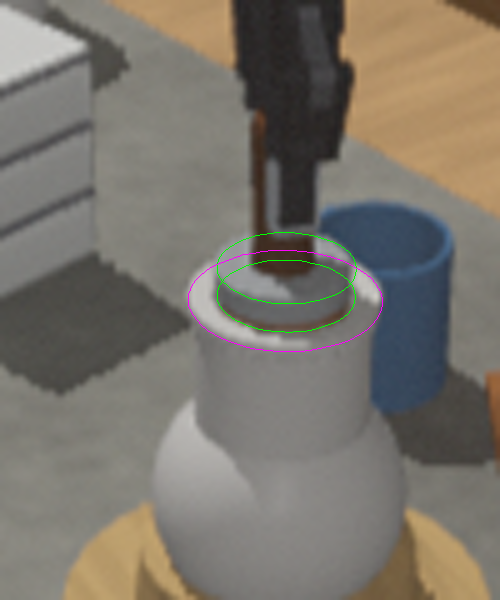

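Call:
step_arm:
  plan:
    - [[0,0,0],[0,0,0]]
    - [[0,0,0],[0,0,0]]
    - [[0,0,0],[0,0,0]]
    - [[0,0,0],[0,0,0]]
  fingers: 52

```text
time_s: 15.4
eef_pos: [0.5798, -0.0757, 0.2428]
eef_rot: [-0.0, 0.857, 0.515, -0.0]
wrist_force: [-0.4, -0.2, 0.2]
opening: 0.523
```

```bash
python3 look.py w9.png; python3 - <<'E'
from h import *
im=viewer.camera("wrist");a=cv2.imread("pics/w9.png");b=im[200:480,170:470][:,:,::-1]
b=cv2.copyMakeBorder(b,0,a.shape[0]-b.shape[0],0,0,0);cv2.imwrite("pics/w9b.png",np.hstack([a,b]))
E
```

```text
t 15.4 pos [ 0.5798 -0.0757  0.2428] F [-0.37 -0.17  0.18] op 0.523 yaz -28.04 z [-6.e-04  1.e-04 -1.e+00] q [-0.33  0.2   1.58 -0.    1.36 -1.41]
shift mm [ 0.4 -0.2 -0.7] turn deg [-0.04  0.01 -0.04]
t 15.4 pos [ 0.5798 -0.0757  0.2428] F [-0.37 -0.17  0.18] op 0.523 yaz -28.04 z [-6.e-04  1.e-04 -1.e+00] q [-0.33  0.2   1.58 -0.    1.36 -1.41]
exp tamper base [ 0.57973983 -0.07568486  0.19634933]
```

View pics/w9b.png

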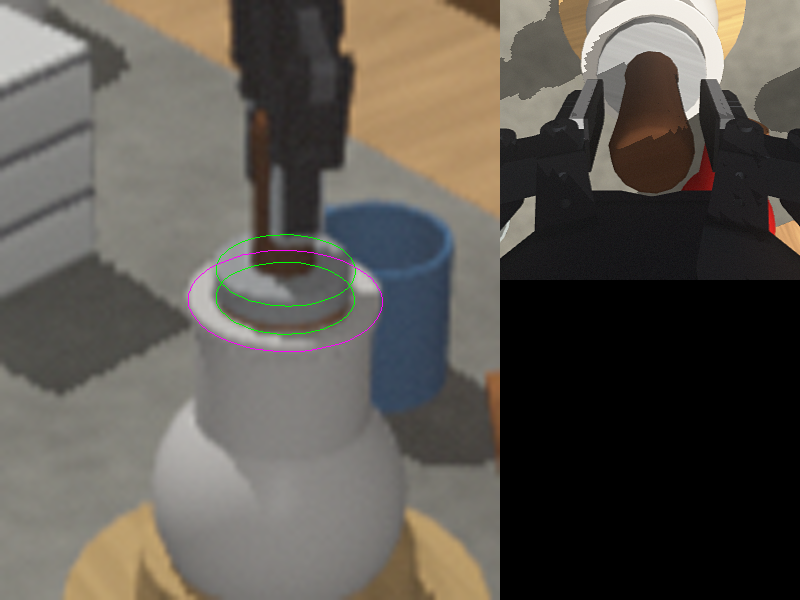

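Released, and the tamper stands between clear jaws. Retreating straight up.

Call:
step_arm:
  plan:
    - [[0,0,-0.008],[0,0,0]]
    - [[0,0,-0.022],[0,0,0]]
    - [[0,0,-0.04],[0,0,0]]
    - [[0,0,-0.06],[0,0,0]]
    - [[0,0,-0.085],[0,0,0]]

```text
time_s: 16.0
eef_pos: [0.5798, -0.0756, 0.3299]
eef_rot: [0.0, 0.857, 0.515, 0.0]
wrist_force: [-0.5, 0.5, -0.4]
opening: 0.523
```

Call:
step_arm:
  plan:
    - [[0,-0.02,-0.02],[0,0,0]]
    - [[0,-0.06,-0.02],[0,0,0]]
    - [[0,-0.1,-0.02],[0,0,0]]
    - [[0.02,-0.14,-0.02],[0,0,0]]
    - [[0.05,-0.17,-0.02],[0,0,0]]

```text
time_s: 16.5
eef_pos: [0.4519, 0.0487, 0.3501]
eef_rot: [0.001, 0.858, 0.514, 0.001]
wrist_force: [0.5, 0.2, -0.3]
opening: 0.525
```

Call:
step_arm:
  plan:
    - [[0.03,-0.02,0],[0,0,0]]
    - [[0.06,-0.04,0],[0,0,0]]
    - [[0.06,-0.04,0],[0,0,0]]
    - [[0.06,-0.04,0],[0,0,0]]

```text
time_s: 16.9
eef_pos: [0.4464, 0.1206, 0.3496]
eef_rot: [0.001, 0.857, 0.516, 0.001]
wrist_force: [0.3, -0.6, 0.6]
opening: 0.518
```

```bash
python3 - <<'E'
from h import *
st()
im=viewer.camera("top");im2=viewer.camera("side");
cv2.imwrite("pics/top5.png",im[:,:,::-1]);cv2.imwrite("pics/side5.png",im2[:,:,::-1])
c=viewer.get_calibration("top");s=viewer.get_calibration("side")
Z=np.array([0,0,1.]);P=np.array([.580,-.0754,0])
L=[(.03,.1),(.195,.042),(.197,.03),(.211,.03),(.283,.014)]
col=[(0,255,0),(255,0,255),(255,0,0),(255,0,0),(0,255,255)]
crop(im,290,190,390,290,4,"pics/a.png",[(proj(c,circ(P+Z*h,Z,r)),k) for (h,r),k in zip(L,col)])
crop(im2,270,180,370,330,4,"pics/b.png",[(proj(s,circ(P+Z*h,Z,r)),k) for (h,r),k in zip(L,col)])
a0=cv2.resize(im[190:290,290:390],None,fx=2,fy=2)[:,:,::-1];b0=cv2.resize(im2[180:280,270:370],None,fx=2,fy=2)[:,:,::-1]
a=cv2.imread("pics/a.png");b=cv2.imread("pics/b.png");a=np.vstack([a,np.hstack([a0,b0])]);cv2.imwrite("pics/fin.png",np.hstack([a[:600],b]))
E
```

```text
t 16.9 pos [0.4464 0.1206 0.3496] F [ 0.34 -0.59  0.56] op 0.518 yaz -27.91 z [ 1.9e-03 -4.0e-04 -1.0e+00] q [ 0.01 -0.16  1.73 -0.    1.57 -1.08]
```

View pics/fin.png

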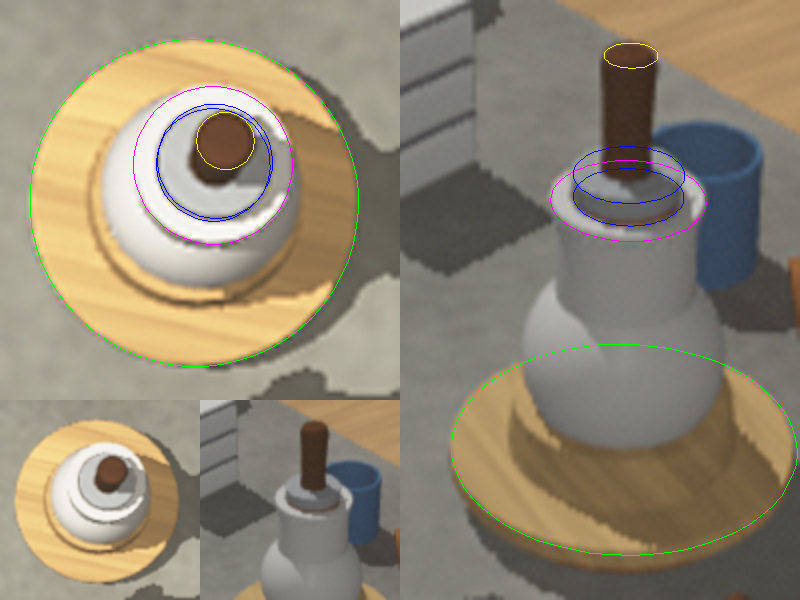

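View pics/top5.png

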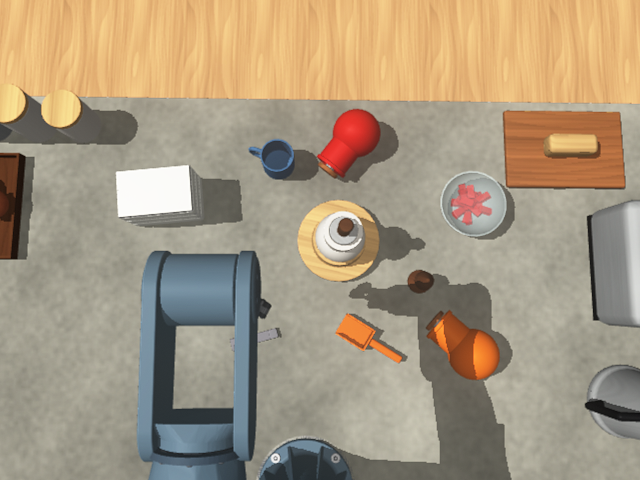

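```bash
python3 - <<'E'
from h import *
im=cv2.imread("pics/top5.png");im2=cv2.imread("pics/side5.png")
a=cv2.resize(im[205:255,318:368],None,fx=8,fy=8,interpolation=cv2.INTER_CUBIC);b=cv2.resize(im2[180:230,302:352],None,fx=8,fy=8,interpolation=cv2.INTER_CUBIC)
k=np.hstack([a,b])
for i in range(0,800,40): cv2.line(k,(i,0),(i,6 if i%200 else 14),(0,0,255),1)
for i in range(0,400,40): cv2.line(k,(0,i),(6,i),(0,0,255),1)
cv2.imwrite("pics/z.png",k)
E
```

```text
(no output)
```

View pics/z.png

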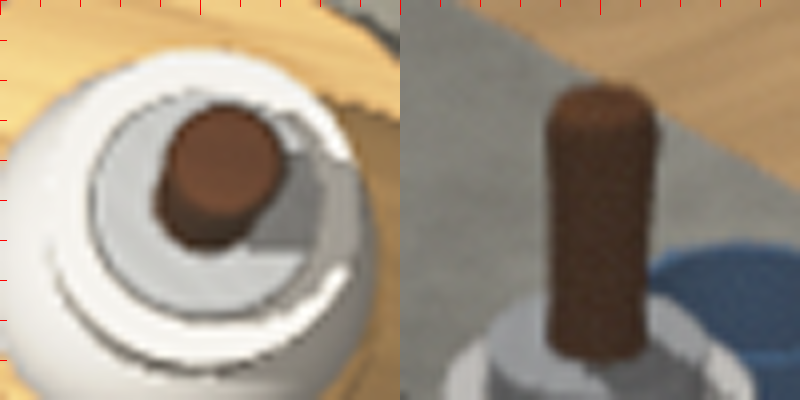

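```bash
python3 - <<'E'
from h import *
im=viewer.camera("side")
p=cv2.imread("pics/side5.png")[:,:,::-1]
print("jar-area diff",np.abs(im[170:330,270:375].astype(int)-p[170:330,270:375]).max())
print(ticket.hand_in()); st()
E
```

```text
jar-area diff 21
the job is handed in; nothing more can be done
None
the job is handed in; nothing more can be done
```

The jar is back upright in its ring, its plate is pressed down, and the tamper stands centred on the plate. I handed the job in at about 17 s; the hand-in gave no verdict.

- **Jar:** I pushed it up in two nudges with half-open fingers against the rim. After the second nudge the top camera gave about 0.5° of lean and the side camera about 1.2°, partly in different directions. The final top view puts the rim within about 0.5° of upright.
- **Plate:** I held the tamper vertical and pressed until it stopped. The force rose to about 13 N with the tamper's underside at about 197 mm, the height expected for a bottomed plate.
- **Tamper:** I eased the force, opened the fingers and backed off. It stands upright; the top view puts it within about 1 mm of the rim's centre, while the side overlay suggested up to about 1.5 mm.
- **Last checks:** A second side picture just before hand-in showed only slight pixel differences around the jar, which I took as noise and not motion. In the last overhead picture the other things look unmoved; the arm partly hid the separator, and I did not go near it. No force or joint limit warnings came up, though I did not check the limits separately.

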